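# Make up a specimen mould on its stand

## Task

Make up the casting mould on the mould stand: slide the blue height ring down over the brass shaft until it lies flat on the plate, then slide the white sleeve over the shaft until it rests squarely on the blue ring, and then stand the steel specimen upright on top of the shaft, in the middle of the sleeve. Lower each part all the way down by hand instead of letting it drop, and leave the black sleeve, the bottle, the jar and the red finished mount where they stand.

Things in the scene. Friction and masses are not known exactly. Their poses are not given: they have to be found in the camera images.
- mould_stand: fixed aluminium plate 150 (its x) x 76 (y) x 12 mm; origin at the centre of its underside, z up. Central brass shaft, diameter 30, from 12 to 42 mm above the origin, top 2.5 mm chamfered to diameter 25. Two steel posts, diameter 10 (nuts 15 at their tops), up to 70 mm above the origin at x = +-55 mm: fingers fit beside the shaft along the plate's y, not its x
- shaft_top (a point): centre of the brass shaft's flat top, 42 mm above the underside of the stand
- tray: fixed square teal tray, 200 x 200 mm, floor 4 mm thick, rim 10 mm high above the bench; origin at the centre of its underside, x and y along its sides. Height ring, white sleeve, black sleeve and specimen stand on its floor, one near each of x, y = +-40 mm, in any order
- height_ring: loose blue plastic ring, outer diameter 41, bore 32.5, height 12 mm; origin at the centre of its underside, z along its axis; lies flat in the tray
- white_sleeve: loose white plastic sleeve (tube open at both ends), outer diameter 41, bore 32.5, height 45 mm; origin at the centre of its lower end, z along its axis; stands in the tray
- specimen: loose steel bar, 14 x 14 x 50 mm, standing on end in the tray; origin at the centre of its underside, z up its length, x and y square to its sides
- black_sleeve: bystander: loose black sleeve, outer diameter 41, bore only 25 (does not fit), height 45 mm; origin at the centre of its lower end; stands in the tray
- resin_bottle: bystander: loose amber bottle, diameter 52, height 115 mm; origin at the centre of its underside; stands on the bench between the stand and the tray
- hardener_jar: bystander: loose white jar with a blue lid, diameter 44, height 58 mm; origin at the centre of its underside; stands on the bench about 110 mm from the shaft, on the -y side of the stand
- finished_mount: bystander: loose red disc with a steel face, diameter 30, height 20 mm; origin at the centre of its underside; lies on the bench about 105 mm from the shaft, on the +y side of the stand
- levelling_press: fixed white hand press, foot diameter 116, height 212 mm; origin at the centre of its underside; an obstacle on the robot's right

How it is judged (in metres and radians):
On the way, in this order (a step that is already met when the one before it is completed fails the run):
1. the blue height ring lies flat on the plate, round the shaft (z of height_ring in the frame of mould_stand between 0.009 and 0.015 m and horizontal distance between height_ring and shaft_top below 0.003 m and angle between height_ring's own z axis and vertical below 0.06 rad), for 0.2 s.
2. the white sleeve is round the shaft, squarely on the height ring (all of step 1 and z of white_sleeve in the frame of mould_stand between 0.021 and 0.027 m and horizontal distance between white_sleeve and shaft_top below 0.003 m and angle between white_sleeve's own z axis and vertical below 0.06 rad), for 0.2 s.
3. the specimen stands upright on the shaft, in the middle of the sleeve (all of step 2 and z of specimen in the frame of mould_stand between 0.039 and 0.0455 m and horizontal distance between specimen and shaft_top below 0.006 m and angle between specimen's own z axis and vertical below 0.08 rad), for 0.2 s.
At the end, for the whole second after the job is handed in: Ring flat on the plate and sleeve on the ring (heights within 3 mm, within 3 mm of the shaft's axis, upright to 0.06 rad); specimen on the shaft's top (height -3 to +3.5 mm, within 6 mm of the axis, upright to 0.08 rad); all slower than 0.02 m/s (all of step 3 and linear speed of each of height_ring, white_sleeve, specimen below 0.02 m/s); the robot touches nothing.
It fails at once if resin bottle shifted by over 15 mm or tipped over 0.3 rad (distance of resin_bottle from where it was at the start of the episode above 0.015 m or angle between resin_bottle's own z axis and vertical above 0.3 rad).
It fails at once if hardener jar shifted by over 15 mm or tipped over 0.3 rad (distance of hardener_jar from where it was at the start of the episode above 0.015 m or angle between hardener_jar's own z axis and vertical above 0.3 rad).
It fails at once if finished mount shifted by over 15 mm or tipped over 0.3 rad (distance of finished_mount from where it was at the start of the episode above 0.015 m or angle between finished_mount's own z axis and vertical above 0.3 rad).
It fails at once if black sleeve shifted by over 15 mm or tipped over 0.3 rad (distance of black_sleeve from where it was at the start of the episode above 0.015 m or angle between black_sleeve's own z axis and vertical above 0.3 rad).
It fails at once if a ring, sleeve or specimen dropped: faster than 0.4 m/s within the last 25 mm above its seat ((horizontal distance between height_ring and shaft_top below 0.01 m and z of height_ring in the frame of mould_stand between 0.01 and 0.037 m and linear speed of height_ring above 0.4 m/s) or (horizontal distance between white_sleeve and shaft_top below 0.01 m and z of white_sleeve in the frame of mould_stand between 0.022 and 0.049 m and linear speed of white_sleeve above 0.4 m/s) or (horizontal distance between specimen and shaft_top below 0.01 m and z of specimen in the frame of mould_stand between 0.04 and 0.067 m and linear speed of specimen above 0.4 m/s)).
It also fails if it takes over 72 s, if anything falls off the work surface, if the arm or the gripper's body presses on something with over 40 N, if the wrist force passes 120 N, or if a joint passes its speed limit or range.

## Robot

A 6-joint arm with a two-finger parallel gripper is mounted at the origin on the work surface. World frame = base frame: x ahead of the robot, y to its left, z up, the work surface at z = 0. Lengths are in mm, angles in rad, forces in N, time in s.
With the tool pointing down it reaches from about 375 to 825 mm from the base axis. Payload 5.5 kg.
Tool frame: the origin (TCP) lies midway between the tips of the shut fingers; the grasp point (between the pads) lies 19 mm behind it; z points along the fingers, y is the direction in which the jaws open and shut (so a half turn about z gives the same grasp; the last joint's range is limited). The gripper opens to 85 mm and grips with 20 to 120 N. Pads are 22 mm wide; open, the fingers measure 114 mm over their backs; the gripper's body (76 mm by 85 mm) begins 54 mm behind the grasp point. The pads swing forward as they close: fully open they stand 13 mm farther back than shut.
Start: joints at [1.35, 0.314, -0.047, 1.21, 0, 1.571], TCP at [131.403, 585.43, 231.299] pointing down, gripper open.
Joint ranges: [-2.67, 2.67], [-0.69, 1.73], [-1.03, 1.25], [-2.08, 2.16], [-1.42, 1.45], [-3.14, 3.14]. Speed limits (rad/s): [2.39, 2.39, 3.01, 3.14, 3.14, 3.14].

## Interface

Orientations are given as a rotation vector (axis times angle).
In Python, from plant import get_obs, imaging, ticket, silhouettes, landmark_of gives the robot as it stands.
- The arm moves only by the shell command python3 -m inch 'ROWS' [FORCE]. ROWS is JSON, a list of rows, each an object with "offset": the shift along the tool's x, y, z in mm, a list of three; "dr": the turn, a rotation vector about the tool's x, y, z in rad, a list of three; "jaw": the finger opening in mm, from 0 to 85.4. A call has 1 to 20 rows; each row shifts and turns the commanded pose from where the row before left it, along the tool's axes as they then stand; what a row does not reach is not made up. A row lasts 1/12 s, in which the tool goes at most 41.7 mm and 7.16 degrees, less where a joint would pass 70% of its speed; a pose out of reach is approached as far as the arm can. A call is refused whole if a number of a shift passes 41.7 or a number of a turn 0.125, either way. A call with a gripper value outside its range is refused whole. The fingers move at their own pace and stop on an object; FORCE is the grip in N (left out, the last holds). Time passes only in rows, so rows that do not move let the fingers close. It gives the time, the measured TCP pose, the force and the opening at its end, in the units of the state.
- get_obs(): the state, without advancing time (a new reading comes with each control period).
- imaging.grab_frame(name): name is "scene" or "side" or "wrist"; returns a dict with "color" (480x640x3 uint8, red, green, blue), "camera_matrix" (3x3 intrinsics, pixels), "R" (3x3) and "t" (3): a world point X has camera coordinates R X + t. Camera axes: x right, y down, z forward; pixel columns grow to the right and rows downward; lengths in mm; the calibration is good to about 2 mm. The wrist camera is an equidistant fisheye: a pixel r from the principal point sees the ray r / f radians off the axis. A picture is of the moment at which its call begins. There is no depth.
- ticket.hand_in(): hands the job in, once; it reports no verdict.
Trained networks look in the newest picture that a camera, given by its name, has taken for a name from the list of things; names that differ only in an ending like _2 or _b are one class to them, and where a whole thing is asked for, a point or a joint stands for the part that bears it (a point fixed in the world has none). Each returns a list of dicts, best first, with "confidence" (0 to 1); they miss things now and then, are a little off and sometimes report something else, mostly with a low value. They report only what shows in the picture. A call takes as long as a camera call.
- silhouettes(camera, name): "region" (480x640 bool, what is visible of it).
- landmark_of(camera, name): "centre" ([x, y, z] in mm, in world coordinates, good to about 4 mm: a listed point, or the origin of a listed thing).
The state is a dict: "clock": time; "joint_positions": joint angles; "joint_velocities": joint speeds; "tau": joint torques, N m; "eef_pos": TCP position; "tcp_rot": TCP orientation; "ft_force": force on the tool from outside, world axes, zero at the start; "torque": the same for the moment, N m; "finger_gap": finger opening in mm.
Only numpy, scipy, OpenCV 4.12 (cv2) and the standard library are available. Lean on these libraries where they do the work, as an engineer would, in place of code of your own. Each camera call takes 0.05 s, during which the arm holds its last target. There are 200 camera calls.

## Working session

There is one attempt and no reset: what is moved stays moved. The work goes in short steps, Python scripts to look and compute and a shell command to move; the robot and the scene stay as the last step left them, time stands still between calls to the robot, and variables do not carry over. Pictures are saved under pics/ and viewed, about 8 in all and at most 12, crops included, and the job is handed in when it is done.

```bash
ls; mkdir -p pics; python3 - <<'E'
from plant import *
import cv2,numpy as np
o=get_obs(); print({k:np.round(v,3).tolist() for k,v in o.items()})
ims=[]
for c in ["scene","side"]:
    f=imaging.grab_frame(c); cv2.imwrite(f"pics/{c}0.png",f["color"][...,::-1]); print(c,f["camera_matrix"].tolist(),np.round(-f["R"].T@f["t"],0),np.round(f["R"][2],2))
    for n in ["mould_stand","shaft_top","tray","height_ring","white_sleeve","specimen","black_sleeve","resin_bottle","hardener_jar","finished_mount","levelling_press"]:
        r=landmark_of(c,n); print(n,[(np.round(x["centre"],1).tolist(),round(x["confidence"],2)) for x in r[:2]])
print(get_obs()["clock"])
E
```

```text
pics
{'clock': 0.0, 'joint_positions': [1.35, 0.314, -0.048, 1.21, -0.0, 1.571], 'joint_velocities': [0.002, -0.001, 0.0, -0.002, 0.0, 0.0], 'tau': [-0.002, -53.959, 33.976, 0.019, -0.0, 0.0], 'eef_pos': [131.276, 584.857, 230.424], 'tcp_rot': [-0.346, -3.122, 0.003], 'ft_force': [0.196, 0.271, 0.064], 'torque': [0.017, -0.003, 0.045], 'finger_gap': 85.325}
scene [[447.87842468113587, 0.0, 315.17300915695944], [0.0, 447.87842468113587, 236.56328462687276], [0.0, 0.0, 1.0]] [ 869. -423.  855.] [-0.37  0.31 -0.87]
mould_stand [([539.6, 195.0, -0.3], 0.95)]
shaft_top [([538.9, 200.1, 43.7], 0.95), ([542.2, 85.6, 2.7], 0.39)]
tray [([540.8, 196.6, 2.5], 0.66), ([574.8, -212.9, 2.0], 0.59)]
height_ring [([602.1, -160.2, 3.4], 0.72), ([654.6, -0.5, 0.2], 0.68)]
white_sleeve [([538.7, -260.7, 6.2], 0.9)]
specimen [([519.1, -179.1, 6.7], 0.54)]
black_sleeve []
resin_bottle [([655.4, -1.9, 0.6], 0.69)]
hardener_jar [([545.3, 86.4, -1.0], 0.86)]
finished_mount [([560.2, 308.8, -0.6], 0.68)]
levelling_press [([391.5, -536.2, -3.5], 0.8)]
side [[449.7853145420802, 0.0, 320.3374118318925], [0.0, 449.7853145420802, 245.14429098537687], [0.0, 0.0, 1.0]] [431. 683. 983.] [ 0.08 -0.66 -0.75]
mould_stand [([540.1, 196.6, -0.2], 0.79), ([616.1, -240.6, -0.6], 0.67)]
shaft_top [([541.0, 195.8, 42.0], 0.82)]
tray [([656.3, -0.8, -1.2], 0.73), ([571.3, -211.1, -4.3], 0.62)]
height_ring [([548.1, 81.9, -2.1], 0.56), ([573.3, -211.3, 0.2], 0.42)]
white_sleeve [([391.5, -531.2, 4.5], 0.72), ([539.9, -256.9, 4.0], 0.64)]
specimen [([516.4, -183.7, 7.1], 0.61), ([552.2, 311.0, -0.3], 0.52)]
black_sleeve [([614.2, -241.1, 1.0], 0.75)]
resin_bottle [([656.8, 1.8, -1.7], 0.65)]
hardener_jar [([550.0, 84.3, -1.5], 0.78)]
finished_mount [([553.6, 311.2, -0.2], 0.54), ([617.1, -237.4, 1.0], 0.45)]
levelling_press [([392.7, -533.7, 1.1], 0.79)]
1.2
```

View pics/scene0.png

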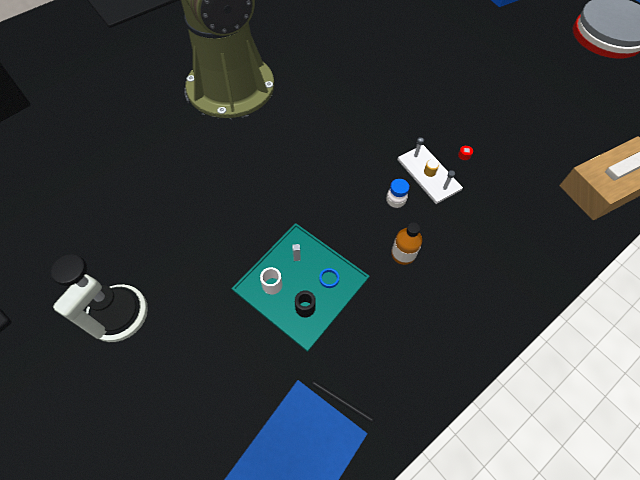

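View pics/side0.png

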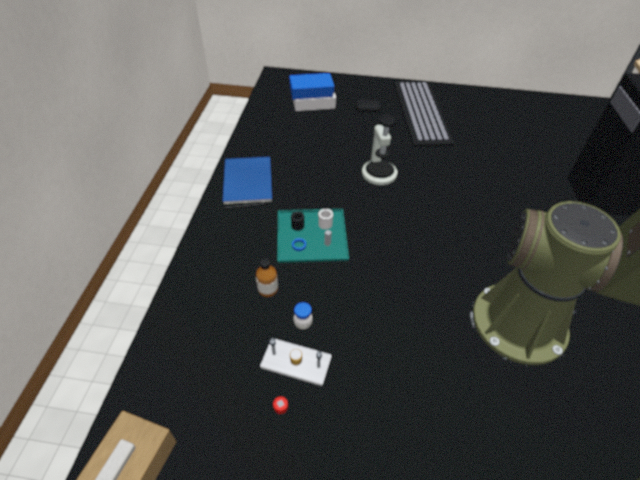

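```bash
cat > h.py <<'E'
from plant import *
import cv2,numpy as np
from scipy.spatial.transform import Rotation as Ro
def und(f,uv):
    """pixels -> unit rays in camera frame"""
    K=np.array(f["camera_matrix"]); p=(np.atleast_2d(uv)-K[:2,2])/K[[0,1],[0,1]]
    if f.get("fish"):
        r=np.linalg.norm(p,axis=1,keepdims=True)+1e-9; d=np.c_[p/r*np.sin(r),np.cos(r)]
    else: d=np.c_[p,np.ones(len(p))]
    return d
def grab(c):
    f=imaging.grab_frame(c); f=dict(f); f["fish"]=c=="wrist"; f["R"]=np.array(f["R"]); f["t"]=np.array(f["t"]); return f
def onz(f,uv,z):
    d=und(f,uv)@f["R"]; C=-f["R"].T@f["t"]
    return C+d*((z-C[2])/d[:,2])[:,None]
def proj(f,X):
    c=np.atleast_2d(X)@f["R"].T+f["t"]; K=np.array(f["camera_matrix"])
    if f["fish"]:
        r=np.linalg.norm(c[:,:2],axis=1,keepdims=True)+1e-9; p=c[:,:2]/r*np.arctan2(r,c[:,2:])
    else: p=c[:,:2]/c[:,2:]
    return p*K[[0,1],[0,1]]+K[:2,2]
def plan(xyz,yaw_y=None):
    """shift in present tool axes to xyz; turn about tool z so tool y points along world angle yaw_y (mod pi)"""
    o=get_obs(); R=Ro.from_rotvec(o["tcp_rot"]).as_matrix(); d=R.T@(np.array(xyz)-o["eef_pos"])
    a=np.arctan2(R[1,1],R[0,1]); print("pos",np.round(o["eef_pos"],1),"tilt",np.round(R[:2,2],4),"yaw_y",round(a,4),"gap",round(float(o["finger_gap"]),1),"F",np.round(o["ft_force"],1),"t",o["clock"],"j6",np.round(o["joint_positions"][5],2))
    print("tool shift",np.round(d,1), "x",np.round(R[:,0],3),"y",np.round(R[:,1],3))
    if yaw_y is not None:
        e=(yaw_y-a+np.pi/2)%np.pi-np.pi/2; print("dr z",round(-e,4))
E
python3 - <<'E'
from h import *
P={"scene":([(398,160),(421,146),(462,187),(437,203)],[(295,224),(369,276),(307,350),(233,289)]),"side":([(270,341),(331,359),(323,383),(261,365)],[(276,210),(346,209),(349,260),(279,261)])}
for c,(s,t) in P.items():
    f=grab(c)
    for q,z in((s,12),(t,10)):
        X=onz(f,np.array(q,float),z)[:,:2]; print(c,np.round(X.mean(0),1)); 
        for i in range(4):
            d=X[(i+1)%4]-X[i]; print(np.round(np.hypot(*d)),np.round(np.arctan2(d[1],d[0])%np.pi,3))
plan([540,140,300])
E
```

```text
scene [546.9 193.6]
74.0 1.512
146.0 3.042
77.0 1.494
144.0 3.018
scene [ 574.  -210.7]
199.0 0.211
199.0 1.766
195.0 0.199
196.0 1.784
side [542.2 201. ]
154.0 2.985
62.0 1.408
150.0 3.0
65.0 1.465
side [ 568.7 -210.9]
217.0 0.187
206.0 1.721
196.0 0.181
205.0 1.824
pos [131.4 585.4 231.3] tilt [-0. -0.] yaw_y 1.35 gap 85.2 F [-0.4 -0.1 -0.5] t 1.3 j6 1.57
tool shift [-496.2 -345.1  -68.7] x [-0.976  0.219  0.   ] y [ 0.219  0.976 -0.   ]
```

```bash
python3 -m inch '[{"offset":[-32.3,-19.4,-4.6],"dr":[0,0,0],"jaw":85},{"offset":[-32.3,-19.4,-4.6],"dr":[0,0,0],"jaw":85},{"offset":[-32.3,-19.4,-4.6],"dr":[0,0,0],"jaw":85},{"offset":[-32.3,-19.4,-4.6],"dr":[0,0,0],"jaw":85},{"offset":[-32.3,-19.4,-4.6],"dr":[0,0,0],"jaw":85},{"offset":[-32.3,-19.4,-4.6],"dr":[0,0,0],"jaw":85},{"offset":[-32.3,-19.4,-4.6],"dr":[0,0,0],"jaw":85},{"offset":[-32.3,-19.4,-4.6],"dr":[0,0,0],"jaw":85},{"offset":[-32.3,-19.4,-4.6],"dr":[0,0,0],"jaw":85},{"offset":[-32.3,-19.4,-4.6],"dr":[0,0,0],"jaw":85},{"offset":[-32.3,-19.4,-4.6],"dr":[0,0,0],"jaw":85},{"offset":[-32.3,-19.4,-4.6],"dr":[0,0,0],"jaw":85},{"offset":[-32.3,-19.4,-4.6],"dr":[0,0,0],"jaw":85},{"offset":[-32.3,-19.4,-4.6],"dr":[0,0,0],"jaw":85},{"offset":[-32.3,-19.4,-4.6],"dr":[0,0,0],"jaw":85},{"offset":[0,0,0],"dr":[0,0,0],"jaw":85},{"offset":[0,0,0],"dr":[0,0,0],"jaw":85}]'
python3 - <<'E'
from h import *
plan([540,196,300],1.46)
f=grab("wrist"); cv2.imwrite("pics/w1.png",f["color"][...,::-1]); print(f["camera_matrix"],-f["R"].T@f["t"],f["R"])
for n in ["mould_stand","shaft_top","hardener_jar","finished_mount"]:
    r=landmark_of("wrist",n); print(n,[(np.round(x["centre"],1).tolist(),round(x["confidence"],2),proj(f,x["centre"]).round()) for x in r[:2]])
E
```

```text
clock: 2.72
eef_pos: [541.6, 193.9, 300.2]
tcp_rot: [-0.352, -3.122, -0.0]
ft_force: [0.9, -0.1, -0.1]
finger_gap: 84.7
pos [541.6 193.9 300.2] tilt [-0.      0.0002] yaw_y 1.3465 gap 84.7 F [ 0.9 -0.1 -0.1] t 2.7167 j6 0.57
tool shift [2.  1.7 0.2] x [-0.975  0.222  0.   ] y [0.222 0.975 0.   ]
dr z -0.1135
[[371.64829954   0.         320.25435505]
 [  0.         371.64829954 229.55439679]
 [  0.           0.           1.        ]] [474.6296189  209.31935382 442.73714777] [[ 2.22586812e-01  9.74912500e-01  8.53207842e-04]
 [ 9.37518982e-01 -2.14289218e-01  2.74113643e-01]
 [ 2.67419650e-01 -6.02141833e-02 -9.61696929e-01]]
mould_stand [([541.3, 200.7, -0.8], 0.71, array([[325., 182.]])), ([541.5, 198.0, 39.6], 0.64, array([[323., 188.]]))]
shaft_top [([541.6, 195.5, 39.4], 0.83, array([[321., 189.]]))]
hardener_jar [([546.1, 86.9, -1.6], 0.91, array([[237., 207.]]))]
finished_mount [([556.3, 308.1, 1.8], 0.83, array([[414., 176.]]))]
```

View pics/w1.png

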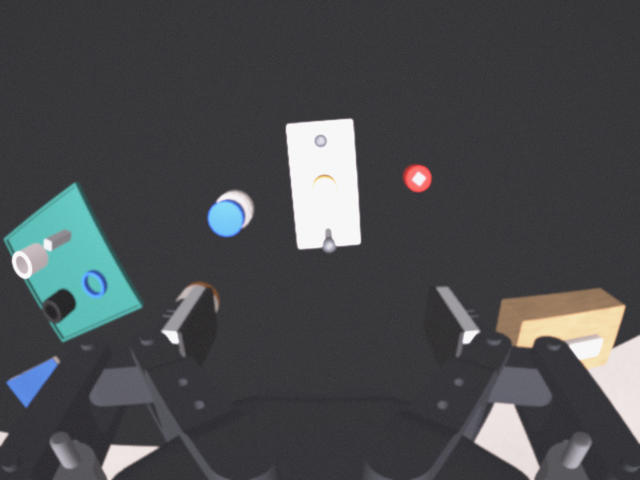

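```bash
cat > stand.py <<'E'
from h import *
def stand(f):
    im=f["color"].astype(int); m=im.min(2)>150
    vis=np.zeros(m.shape,bool); p=proj(f,[[541,197,12]])[0].astype(int); vis[p[1]-75:p[1]+75,p[0]-55:p[0]+55]=1
    m=(m&vis).astype(np.uint8); n,l,s,_=cv2.connectedComponentsWithStats(m); k=1+s[1:,4].argmax()
    c=max(cv2.findContours((l==k).astype(np.uint8),0,1)[0],key=cv2.contourArea)[:,0].astype(float)
    X=onz(f,c,12)[:,:2]; r=cv2.minAreaRect(X.astype(np.float32)); print("plate",r)
    hsv=cv2.cvtColor(f["color"],cv2.COLOR_RGB2HSV); b=(hsv[...,1]>60)&(hsv[...,0]>8)&(hsv[...,0]<35)&vis
    v,u=np.nonzero(b); print("brass",len(u),u.min(),u.max(),v.min(),v.max(),onz(f,[(u.min()+u.max())/2,v.mean()],41).round(1))
E
python3 - <<'E'
from stand import *
f=grab("wrist"); stand(f)
N=onz(f,[(320.5,141),(329,245)],67); print("nuts",N.round(1),N.mean(0).round(1),np.arctan2(*(N[0]-N[1])[1::-1])); 
y,x=189,323; cv2.imwrite("pics/w2.png",cv2.resize(f["color"][y-45:y+75,x-80:x+80,::-1],None,fx=5,fy=5,interpolation=0))
E
```

```text
plate ((545.6746826171875, 198.05014038085938), (78.52922821044922, 157.5431671142578), 81.86770629882812)
brass 62 312 332 177 184 [[529.8 200.9  41. ]]
nuts [[486.9 208.7  67. ]
 [595.7 193.8  67. ]] [541.3 201.2  67. ] 3.005192969730115
```

View pics/w2.png

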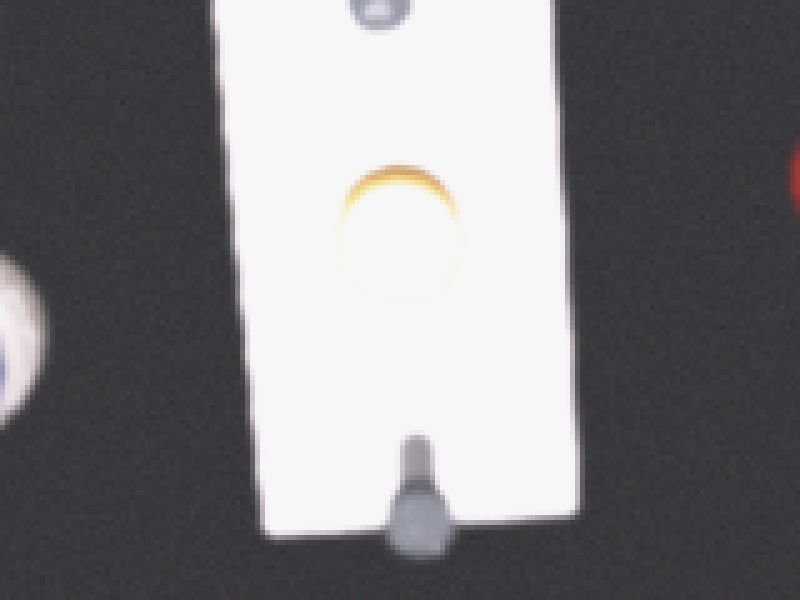

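```bash
python3 - <<'E'
from h import *
f=grab("wrist"); print(onz(f,[(323,190.6),(323,189.5)],39.5).round(1), onz(f,[(292,186.5),(356.5,181.5)],12).round(1))
E
python3 -m inch '[{"offset":[0,0,0],"dr":[0,0,-0.085],"jaw":85},{"offset":[-10.9,-34.2,3],"dr":[0,0,0],"jaw":85},{"offset":[-10.9,-34.2,3],"dr":[0,0,0],"jaw":85},{"offset":[-10.9,-34.2,3],"dr":[0,0,0],"jaw":85},{"offset":[-10.9,-34.2,3],"dr":[0,0,0],"jaw":85},{"offset":[-10.9,-34.2,3],"dr":[0,0,0],"jaw":85},{"offset":[-10.9,-34.2,3],"dr":[0,0,0],"jaw":85},{"offset":[-10.9,-34.2,3],"dr":[0,0,0],"jaw":85},{"offset":[-10.9,-34.2,3],"dr":[0,0,0],"jaw":85},{"offset":[-10.9,-34.2,3],"dr":[0,0,0],"jaw":85},{"offset":[-10.9,-34.2,3],"dr":[0,0,0],"jaw":85},{"offset":[0,0,0],"dr":[0,0,0],"jaw":85},{"offset":[0,0,0],"dr":[0,0,0],"jaw":85}]'
python3 - <<'E'
from h import *
plan([602,-160,270],1.432)
f=grab("wrist"); cv2.imwrite("pics/w3.png",f["color"][...,::-1])
for n in ["tray","height_ring","white_sleeve","specimen","black_sleeve","resin_bottle"]:
    r=landmark_of("wrist",n); print(n,[(np.round(x["centre"],1).tolist(),round(x["confidence"],2),proj(f,x["centre"]).round()) for x in r[:2]])
E
```

```text
[[541.9 199.3  39.5]
 [540.7 199.6  39.5]] [[533.9 164.1  12. ]
 [544.5 239.3  12. ]]
clock: 4.15
eef_pos: [601.9, -159.2, 269.7]
tcp_rot: [-0.217, -3.133, -0.001]
ft_force: [0.6, 0.3, 0.6]
finger_gap: 85.2
pos [ 601.9 -159.2  269.7] tilt [-0.0008  0.0004] yaw_y 1.4328 gap 85.2 F [0.6 0.3 0.6] t 4.15 j6 -0.12
tool shift [-0.2 -0.8 -0.3] x [-0.99   0.138  0.001] y [0.138 0.99  0.   ]
dr z 0.0008
tray [([569.7, -207.1, 1.1], 0.78, array([[273., 166.]]))]
height_ring [([602.1, -159.3, 5.3], 0.74, array([[320., 189.]]))]
white_sleeve [([537.3, -258.3, 1.5], 0.61, array([[224., 145.]]))]
specimen [([517.2, -181.0, 7.3], 0.65, array([[289., 116.]]))]
black_sleeve [([619.2, -234.3, 4.0], 0.97, array([[257., 213.]]))]
resin_bottle [([657.0, 1.2, 1.5], 0.68, array([[459., 217.]]))]
```

View pics/w3.png

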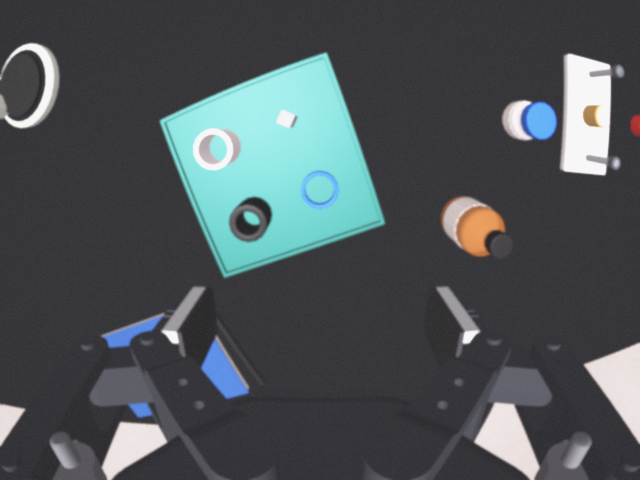

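```bash
python3 - <<'E'
from h import *
f=grab("wrist")
hsv=cv2.cvtColor(f["color"],cv2.COLOR_RGB2HSV); m=((hsv[...,0]>98)&(hsv[...,0]<130)&(hsv[...,1]>110)); w=np.zeros(m.shape,bool); w[150:230,280:360]=1
c=max(cv2.findContours((m&w).astype(np.uint8),0,1)[0],key=cv2.contourArea); e=cv2.fitEllipse(c); print(e)
p=onz(f,[e[0]],11)[0]; print("ring",p.round(1), onz(f,[(e[0][0]-e[1][0]/2,e[0][1]),(e[0][0]+e[1][0]/2,e[0][1])],12).round(1))
plan([p[0],p[1],100],1.432)
E
```

```text
((317.10986328125, 188.8604736328125), (36.89899826049805, 37.1659049987793), 22.93497085571289)
ring [ 601.6 -160.    11. ] [[ 598.6 -180.    12. ]
 [ 604.1 -140.    12. ]]
pos [ 602.2 -157.1  270.6] tilt [ 0.0004 -0.    ] yaw_y 1.4365 gap 84.8 F [-0.4 -0.2 -0.7] t 4.55 j6 -0.12
tool shift [  0.3  -2.9 170.6] x [-0.991  0.134 -0.   ] y [0.134 0.991 0.   ]
dr z 0.0045
```

```bash
python3 -m inch '[{"offset":[0.3,-2.9,30],"dr":[0,0,0.004],"jaw":58},{"offset":[0,0,40],"dr":[0,0,0],"jaw":58},{"offset":[0,0,40],"dr":[0,0,0],"jaw":58},{"offset":[0,0,40],"dr":[0,0,0],"jaw":58},{"offset":[0,0,30],"dr":[0,0,0],"jaw":58},{"offset":[0,0,30],"dr":[0,0,0],"jaw":58},{"offset":[0,0,10],"dr":[0,0,0],"jaw":58},{"offset":[0,0,5],"dr":[0,0,0],"jaw":58},{"offset":[0,0,0],"dr":[0,0,0],"jaw":58},{"offset":[0,0,0],"dr":[0,0,0],"jaw":58},{"offset":[0,0,0],"dr":[0,0,0],"jaw":58}]'
python3 - <<'E'
from h import *
plan([601.6,-160,4],1.432)
f=grab("wrist"); cv2.imwrite("pics/w4.png",f["color"][...,::-1])
print(proj(f,[[601.6,-160,16]]))
hsv=cv2.cvtColor(f["color"],cv2.COLOR_RGB2HSV); m=((hsv[...,0]>98)&(hsv[...,0]<130)&(hsv[...,1]>110))
c=max(cv2.findContours(m.astype(np.uint8),0,1)[0],key=cv2.contourArea); e=cv2.fitEllipse(c); print(e, onz(f,[e[0]],12).round(1)); plan([601.6,-160,4],1.432)
E
```

```text
clock: 5.47
eef_pos: [603.2, -161.5, 47.6]
tcp_rot: [0.219, 3.13, -0.001]
ft_force: [0.0, -0.8, 0.8]
finger_gap: 57.9
pos [ 603.2 -161.5   47.6] tilt [ 0.0036 -0.001 ] yaw_y 1.4311 gap 57.9 F [ 0.  -0.8  0.8] t 5.4667 j6 -0.12
tool shift [ 2.   1.2 43.6] x [-0.99   0.139 -0.004] y [ 0.139  0.99  -0.   ]
dr z -0.0009
[[322.42400194 262.36122108]]
((321.8181457519531, 258.53204345703125), (79.42147827148438, 79.97917938232422), 94.3070068359375) [[ 601.  -160.2   12. ]]
pos [ 603.1 -161.5   47.5] tilt [ 0.0035 -0.0009] yaw_y 1.431 gap 58.3 F [0.3 1.2 0.7] t 5.5167 j6 -0.12
tool shift [ 1.9  1.3 43.5] x [-0.99   0.139 -0.004] y [ 0.139  0.99  -0.   ]
dr z -0.001
```

View pics/w4.png

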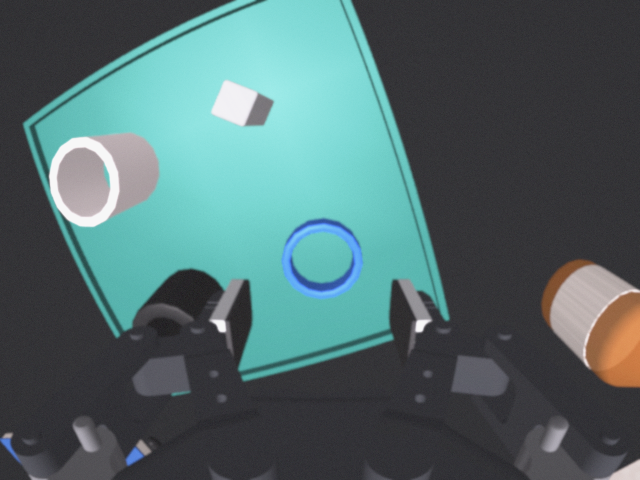

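```bash
python3 -m inch '[{"offset":[1.9,1,20],"dr":[0,0,0],"jaw":58},{"offset":[0,0,15],"dr":[0,0,0],"jaw":58},{"offset":[0,0,8],"dr":[0,0,0],"jaw":58},{"offset":[0,0,0],"dr":[0,0,0],"jaw":58},{"offset":[0,0,0],"dr":[0,0,0],"jaw":35},{"offset":[0,0,0],"dr":[0,0,0],"jaw":35},{"offset":[0,0,0],"dr":[0,0,0],"jaw":35},{"offset":[0,0,0],"dr":[0,0,0],"jaw":35},{"offset":[0,0,0],"dr":[0,0,0],"jaw":35}]' 30
python3 - <<'E'
from h import *
plan([601.6,-160,54],1.432)
f=grab("wrist"); cv2.imwrite("pics/w5.png",f["color"][...,::-1])
hsv=cv2.cvtColor(f["color"],cv2.COLOR_RGB2HSV); m=((hsv[...,0]>98)&(hsv[...,0]<130)&(hsv[...,1]>110)); m[:,:250]=0;m[:,400:]=0
c=max(cv2.findContours(m.astype(np.uint8),0,1)[0],key=cv2.contourArea); e=cv2.fitEllipse(c); print(e, onz(f,[e[0]],14).round(1))
E
```

```text
clock: 6.27
eef_pos: [600.8, -160.1, 3.6]
tcp_rot: [0.219, 3.132, -0.001]
ft_force: [0.0, -0.0, 7.0]
finger_gap: 39.1
pos [ 600.8 -160.1    3.6] tilt [ 0.0021 -0.0006] yaw_y 1.431 gap 39.1 F [ 0. -0.  7.] t 6.2667 j6 -0.12
tool shift [ -0.9   0.2 -50.4] x [-0.99   0.139 -0.002] y [ 0.139  0.99  -0.   ]
dr z -0.001
((320.23004150390625, 302.1721496582031), (98.15532684326172, 102.01143646240234), 90.15110778808594) [[ 599.7 -159.9   14. ]]
```

View pics/w5.png

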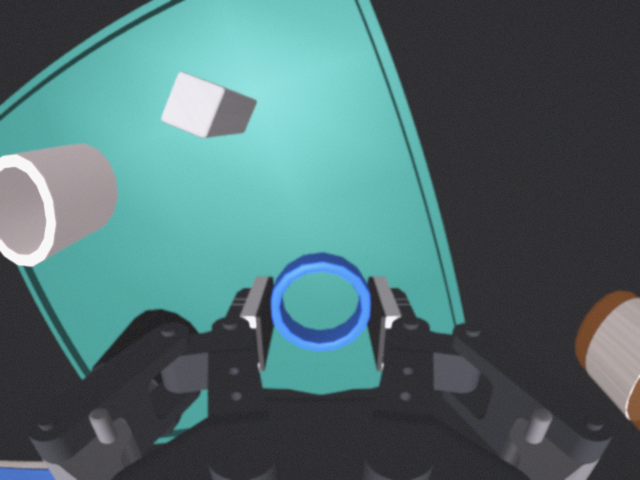

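```bash
python3 -m inch '[{"offset":[0,0,-10],"dr":[0,0,0],"jaw":35},{"offset":[0,0,-25],"dr":[0,0,0],"jaw":35},{"offset":[0,0,-38],"dr":[0,0,0],"jaw":35},{"offset":[0,0,-38],"dr":[0,0,0],"jaw":35},{"offset":[0,0,-38],"dr":[0,0,0],"jaw":35},{"offset":[5,17.8,0],"dr":[0,0,0],"jaw":35},{"offset":[11,35,0],"dr":[0,0,0],"jaw":35},{"offset":[11,35,0],"dr":[0,0,0],"jaw":35},{"offset":[11,35,0],"dr":[0,0,0],"jaw":35},{"offset":[11,35,0],"dr":[0,0,0],"jaw":35},{"offset":[11,35,0],"dr":[0,0,0],"jaw":35},{"offset":[11,35,0],"dr":[0,0,0],"jaw":35},{"offset":[11,35,0],"dr":[0,0,0],"jaw":35},{"offset":[11,35,0],"dr":[0,0,0],"jaw":35},{"offset":[11,35,0],"dr":[0,0,0],"jaw":35},{"offset":[4,15,10],"dr":[0,0,0],"jaw":35},{"offset":[0,0,30],"dr":[0,0,0],"jaw":35},{"offset":[0,0,10],"dr":[0,0,0],"jaw":35},{"offset":[0,0,0],"dr":[0,0,0],"jaw":35},{"offset":[0,0,0],"dr":[0,0,0],"jaw":35}]'
python3 - <<'E'
from h import *
for i in range(4): get_obs()
plan([541.5,199.4,60],1.432)
f=grab("wrist"); cv2.imwrite("pics/w6.png",f["color"][...,::-1])
f=grab("wrist"); cv2.imwrite("pics/w6b.png",f["color"][...,::-1]); np.save("w6.npy",np.r_[np.c_[f["R"],f["t"]]])
cv2.imwrite("pics/w6c.png",cv2.resize(f["color"][140:380,160:480,::-1],None,fx=2.5,fy=2.5,interpolation=2))
print(landmark_of("wrist","shaft_top"))
hsv=cv2.cvtColor(f["color"],cv2.COLOR_RGB2HSV); m=((hsv[...,0]>98)&(hsv[...,0]<130)&(hsv[...,1]>110)); m[:,:250]=0;m[:,400:]=0
c=max(cv2.findContours(m.astype(np.uint8),0,1)[0],key=cv2.contourArea); e=cv2.fitEllipse(c); o=get_obs()["eef_pos"]; print(e, onz(f,[e[0]],o[2]+10).round(1))
plan([541.5,199.4,60],1.432)
E
```

```text
clock: 7.98
eef_pos: [540.5, 198.9, 101.2]
tcp_rot: [-0.22, -3.132, 0.002]
ft_force: [0.8, 0.0, -0.9]
finger_gap: 39.0
pos [540.5 198.9 101.2] tilt [-0.0019 -0.0008] yaw_y 1.4303 gap 39.0 F [ 0.8  0.  -0.9] t 7.9833 j6 0.49
tool shift [-1.   0.7 41.2] x [-0.99   0.14   0.002] y [ 0.14   0.99  -0.001]
dr z -0.0017
[{'centre': [543.9, 196.7, 40.0], 'confidence': 0.81}, {'centre': [556.4, 309.9, 2.2], 'confidence': 0.39}]
((320.18585205078125, 303.2292175292969), (96.56636810302734, 101.2293930053711), 90.36931610107422) [[540.7 199.2 112.7]]
pos [542.3 199.2 102.7] tilt [0.0018 0.0006] yaw_y 1.4298 gap 39.4 F [-0.3 -0.2  0. ] t 8.1333 j6 0.49
tool shift [ 0.9  0.  42.7] x [-0.99   0.141 -0.002] y [0.141 0.99  0.001]
dr z -0.0022
```

View pics/w6c.png

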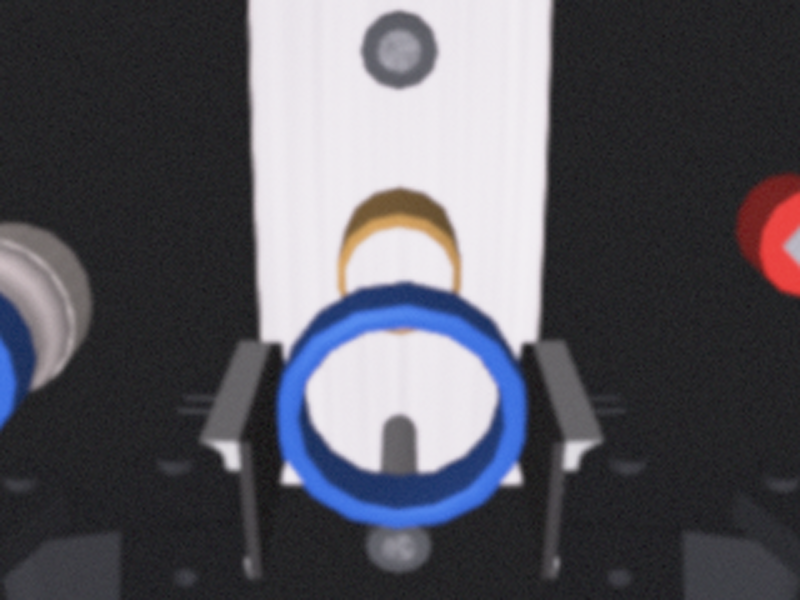

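```bash
python3 - <<'E'
from h import *
f=grab("wrist")
d={"c":(400,278),"L":(346,275),"Rr":(453,275),"T":(400,226),"nutT":(399,50)}
for k,(x,y) in d.items(): print(k,onz(f,[(160+x/2.5,140+y/2.5)],66 if k[0]=="n" else 42).round(1))
plan([541.5,199.4,60],1.432)
E
```

```text
c [[544.7 199.   42. ]]
L [[542.2 186.7  42. ]]
Rr [[545.7 211.2  42. ]]
T [[532.2 200.7  42. ]]
nutT [[490.4 206.5  66. ]]
pos [542.3 199.3 102.7] tilt [0.0019 0.0007] yaw_y 1.4299 gap 39.1 F [ 0.4 -0.6 -0.1] t 8.1833 j6 0.49
tool shift [ 0.9 -0.1 42.7] x [-0.99   0.14  -0.002] y [0.14  0.99  0.001]
dr z -0.0021
```

```bash
python3 -m inch '[{"offset":[-3.2,0.4,20],"dr":[0,0,0],"jaw":35},{"offset":[0,0,25],"dr":[0,0,0],"jaw":35},{"offset":[0,0,10],"dr":[0,0,0],"jaw":35},{"offset":[0,0,0],"dr":[0,0,0],"jaw":35},{"offset":[0,0,0],"dr":[0,0,0],"jaw":35},{"offset":[0,0,0],"dr":[0,0,0],"jaw":35}]'
python3 - <<'E'
from h import *
plan([544.7,199,45],1.432)
f=grab("wrist"); cv2.imwrite("pics/w7.png",cv2.resize(f["color"][200:380,200:440,::-1],None,fx=3.3,fy=3.3,interpolation=2))
E
```

```text
clock: 8.68
eef_pos: [545.3, 199.8, 47.6]
tcp_rot: [0.22, 3.133, 0.001]
ft_force: [0.8, 0.4, 0.1]
finger_gap: 39.2
pos [545.3 199.8  47.6] tilt [0.0014 0.0005] yaw_y 1.4308 gap 39.2 F [0.8 0.4 0.1] t 8.6833 j6 0.49
tool shift [ 0.5 -0.9  2.6] x [-0.99   0.14  -0.001] y [0.14  0.99  0.001]
dr z -0.0012
```

View pics/w7.png

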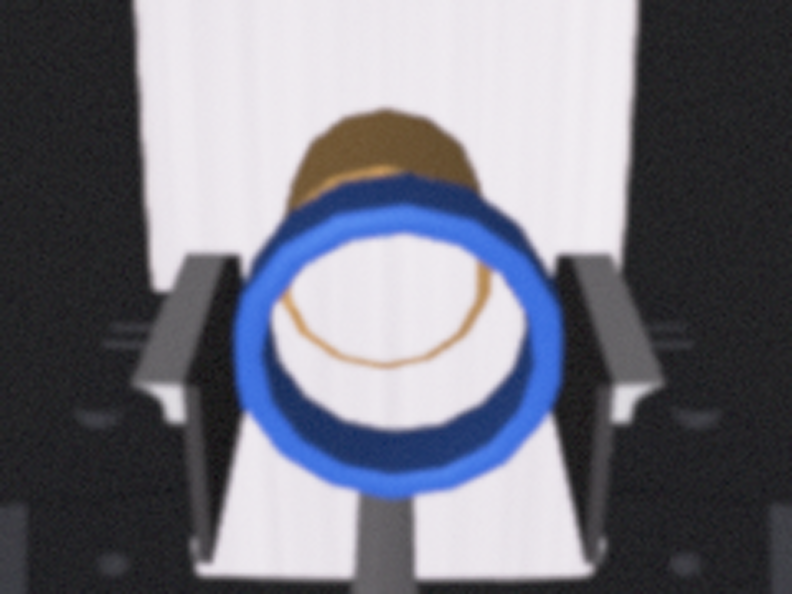

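```bash
python3 - <<'E'
from h import *
f=grab("wrist"); plan([544.7,199,45]); z=get_obs()["eef_pos"][2]
g=lambda x,y,h:onz(f,[(200+x/3.3,200+y/3.3)],h)[0].round(1)
print("shaft rim bottom -15:",g(388,367,39.5), "widest",g(284,290,39.5),g(492,285,39.5))
print("shaft foot top +15",g(388,109,12))
for dz in(-2,0.4,3): print(dz,"bore low -16.25:",g(398,430,z+dz),"bore top edge:",g(398,470,z+dz+12),"outer top bottom -20.5",g(398,497,z+dz+12),"outer low top +20.5",g(395,174,z+dz),"bore top edge, top +16.25",g(400,234,z+dz+12),"W",g(236,345,z+dz+12),g(563,345,z+dz+12))
E
```

```text
pos [545.5 200.   47.8] tilt [0.0021 0.0008] yaw_y 1.431 gap 38.8 F [ 0.6 -0.2 -0.9] t 8.7833 j6 0.49
tool shift [ 0.7 -1.1  2.8] x [-0.99   0.139 -0.002] y [0.139 0.99  0.001]
shaft rim bottom -15: [558.5 197.   39.5] widest [544.8 184.7  39.5] [548.  212.7  39.5]
shaft foot top +15 [529.5 201.   12. ]
-2 bore low -16.25: [565.1 197.4  45.8] bore top edge: [563.8 197.6  57.8] outer top bottom -20.5 [568.  197.   57.8] outer low top +20.5 [528.1 202.3  45.8] bore top edge, top +16.25 [531.3 202.4  57.8] W [543.2 180.6  57.8] [548.8 220.   57.8]
0.4 bore low -16.25: [563.7 197.6  48.2] bore top edge: [562.3 197.8  60.2] outer top bottom -20.5 [566.4 197.2  60.2] outer low top +20.5 [527.3 202.4  48.2] bore top edge, top +16.25 [530.4 202.5  60.2] W [542.  181.1  60.2] [547.5 219.8  60.2]
3 bore low -16.25: [562.1 197.9  50.8] bore top edge: [560.6 198.   62.8] outer top bottom -20.5 [564.6 197.5  62.8] outer low top +20.5 [526.4 202.5  50.8] bore top edge, top +16.25 [529.3 202.7  62.8] W [540.7 181.7  62.8] [546.1 219.6  62.8]
```

```bash
python3 -m inch '[{"offset":[2.3,-1.3,0],"dr":[0,0,0],"jaw":35},{"offset":[0,0,0],"dr":[0,0,0],"jaw":35},{"offset":[0,0,4],"dr":[0,0,0],"jaw":35},{"offset":[0,0,3],"dr":[0,0,0],"jaw":35},{"offset":[0,0,3],"dr":[0,0,0],"jaw":35},{"offset":[0,0,0],"dr":[0,0,0],"jaw":35},{"offset":[0,0,0],"dr":[0,0,0],"jaw":35}]'
python3 - <<'E'
from h import *
plan([543,199,13])
E
```

```text
clock: 9.37
eef_pos: [541.6, 198.5, 35.8]
tcp_rot: [-0.219, -3.133, 0.001]
ft_force: [-0.4, 0.3, -0.3]
finger_gap: 38.8
pos [541.6 198.5  35.8] tilt [-0.0009 -0.0003] yaw_y 1.431 gap 38.8 F [-0.4  0.3 -0.3] t 9.3667 j6 0.49
tool shift [-1.3  0.7 22.8] x [-0.99   0.139  0.001] y [ 0.139  0.99  -0.   ]
```

```bash
python3 -m inch '[{"offset":[0,0,5],"dr":[0,0,0],"jaw":35},{"offset":[0,0,5],"dr":[0,0,0],"jaw":35},{"offset":[0,0,5],"dr":[0,0,0],"jaw":35},{"offset":[0,0,4],"dr":[0,0,0],"jaw":35},{"offset":[0,0,2],"dr":[0,0,0],"jaw":35},{"offset":[0,0,1],"dr":[0,0,0],"jaw":35},{"offset":[0,0,0],"dr":[0,0,0],"jaw":35},{"offset":[0,0,0],"dr":[0,0,0],"jaw":35}]'
python3 - <<'E'
from h import *
plan([543,199,13])
f=grab("wrist"); cv2.imwrite("pics/w8.png",cv2.resize(f["color"][200:380,200:440,::-1],None,fx=3.3,fy=3.3,interpolation=2))
E
```

```text
clock: 10.03
eef_pos: [542.0, 198.7, 14.3]
tcp_rot: [0.219, 3.134, 0.0]
ft_force: [0.5, -0.3, 0.1]
finger_gap: 39.3
pos [542.  198.7  14.3] tilt [0.0001 0.0001] yaw_y 1.431 gap 39.3 F [ 0.5 -0.3  0.1] t 10.0333 j6 0.49
tool shift [-0.9  0.5  1.3] x [-0.99   0.139 -0.   ] y [0.139 0.99  0.   ]
```

View pics/w8.png

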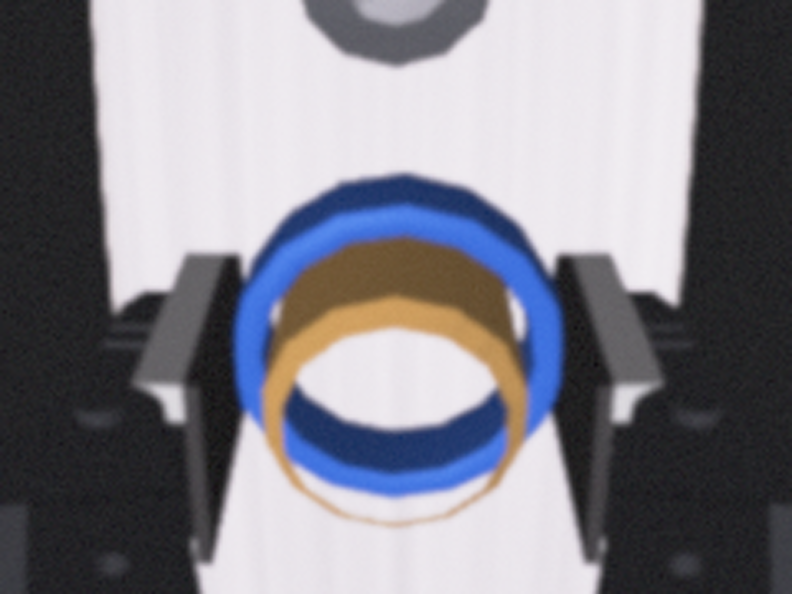

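```bash
python3 -m inch '[{"offset":[0,0,1],"dr":[0,0,0],"jaw":35},{"offset":[0,0,1],"dr":[0,0,0],"jaw":35},{"offset":[0,0,1],"dr":[0,0,0],"jaw":35},{"offset":[0,0,0],"dr":[0,0,0],"jaw":35},{"offset":[0,0,0],"dr":[0,0,0],"jaw":35}]'
```

```text
clock: 10.5
eef_pos: [542.1, 198.7, 11.6]
tcp_rot: [0.219, 3.134, 0.0]
ft_force: [0.2, -0.2, 2.7]
finger_gap: 39.2
```

```bash
python3 -m inch '[{"offset":[0,0,0.7],"dr":[0,0,0],"jaw":35},{"offset":[0,0,0],"dr":[0,0,0],"jaw":45},{"offset":[0,0,0],"dr":[0,0,0],"jaw":58},{"offset":[0,0,0],"dr":[0,0,0],"jaw":58},{"offset":[0,0,0],"dr":[0,0,0],"jaw":58},{"offset":[0,0,-10],"dr":[0,0,0],"jaw":58},{"offset":[0,0,-30],"dr":[0,0,0],"jaw":58},{"offset":[0,0,-40],"dr":[0,0,0],"jaw":58},{"offset":[0,0,-40],"dr":[0,0,0],"jaw":58},{"offset":[0,0,0],"dr":[0,0,0],"jaw":58},{"offset":[0,0,0],"dr":[0,0,0],"jaw":58},{"offset":[0,0,0],"dr":[0,0,0],"jaw":58}]'
python3 - <<'E'
from h import *
f=grab("wrist"); plan([541,-256,260],1.432)
hsv=cv2.cvtColor(f["color"],cv2.COLOR_RGB2HSV); m=((hsv[...,0]>98)&(hsv[...,0]<130)&(hsv[...,1]>110)); m[:,:250]=0;m[:,400:]=0
c=max(cv2.findContours(m.astype(np.uint8),0,1)[0],key=cv2.contourArea); e=cv2.fitEllipse(c); print(e, [onz(f,[e[0]],z).round(1) for z in (18,24)])
E
```

```text
clock: 11.5
eef_pos: [542.0, 198.6, 131.2]
tcp_rot: [0.219, 3.133, 0.0]
ft_force: [-0.5, -0.1, -0.4]
finger_gap: 57.9
pos [541.3 198.4 130.1] tilt [-0.0011 -0.0004] yaw_y 1.431 gap 57.5 F [ 0.6  1.2 -0.5] t 11.55 j6 0.49
tool shift [ -62.9 -450.  -129.7] x [-0.99   0.139  0.001] y [ 0.139  0.99  -0.001]
dr z -0.001
((320.000244140625, 227.0946502685547), (51.914859771728516, 54.455379486083984), 3.815201997756958) [array([[544.5, 198.4,  18. ]]), array([[542.8, 198.6,  24. ]])]
```

```bash
python3 -m inch '[{"offset":[-5,-17,-20],"dr":[0,0,0],"jaw":60},{"offset":[-10,-35,-20],"dr":[0,0,0],"jaw":60},{"offset":[-10,-35,-15],"dr":[0,0,0],"jaw":60},{"offset":[-10,-35,-15],"dr":[0,0,0],"jaw":60},{"offset":[-10,-35,-10],"dr":[0,0,0],"jaw":60},{"offset":[-10,-35,-10],"dr":[0,0,0],"jaw":60},{"offset":[-10,-35,-10],"dr":[0,0,0],"jaw":60},{"offset":[-10,-35,0],"dr":[0,0,0],"jaw":60},{"offset":[-10,-35,0],"dr":[0,0,0],"jaw":60},{"offset":[-10,-35,0],"dr":[0,0,0],"jaw":60},{"offset":[-10,-35,0],"dr":[0,0,0],"jaw":60},{"offset":[-10,-35,0],"dr":[0,0,0],"jaw":60},{"offset":[-10,-35,0],"dr":[0,0,0],"jaw":60},{"offset":[-5,-16,0],"dr":[0,0,0],"jaw":60},{"offset":[0,0,0],"dr":[0,0,0],"jaw":60},{"offset":[0,0,0],"dr":[0,0,0],"jaw":60},{"offset":[0,0,0],"dr":[0,0,0],"jaw":60},{"offset":[0,0,0],"dr":[0,0,0],"jaw":60}]'
python3 - <<'E'
from h import *
f=grab("wrist"); f=grab("wrist"); cv2.imwrite("pics/w9.png",f["color"][...,::-1])
r=silhouettes("wrist","white_sleeve"); print([(x["confidence"],x["region"].sum()) for x in r])
c=max(cv2.findContours(r[0]["region"].astype(np.uint8),0,1)[0],key=cv2.contourArea); e=cv2.fitEllipse(c); p=onz(f,[e[0]],49)[0]; print("sil",e,p.round(1))
g=cv2.cvtColor(f["color"],cv2.COLOR_RGB2HSV); m=((g[...,1]<60)&(g[...,2]>120)).astype(np.uint8); w=np.zeros_like(m); u,v=np.int32(e[0]); w[v-45:v+45,u-45:u+45]=1
c=max(cv2.findContours(m*w,0,1)[0],key=cv2.contourArea); e=cv2.fitEllipse(c); print("col",e,onz(f,[e[0]],49)[0].round(1), np.c_[c[:,0].min(0),c[:,0].max(0)].tolist())
r=silhouettes("wrist","specimen"); print([(x["confidence"],x["region"].sum()) for x in r])
c=max(cv2.findContours(r[0]["region"].astype(np.uint8),0,1)[0],key=cv2.contourArea)[:,0]; X=onz(f,c.astype(float),54)[:,:2]; print(cv2.minAreaRect(X.astype(np.float32)))
plan([p[0]-1.5,p[1],100],1.432)
E
```

```text
clock: 13.05
eef_pos: [607.2, -266.7, 229.9]
tcp_rot: [-0.217, -3.133, -0.001]
ft_force: [-0.5, -0.9, -0.1]
finger_gap: 59.9
[(0.88, np.int64(885))]
sil ((317.5219421386719, 126.0210189819336), (44.73771286010742, 46.28784942626953), 40.83308792114258) [ 538.6 -259.1   49. ]
col ((317.00201416015625, 126.01188659667969), (48.28522491455078, 48.563941955566406), 99.35010528564453) [ 538.6 -259.5   49. ] [[293, 341], [102, 150]]
[(0.85, np.int64(457))]
((522.28759765625, -186.35012817382812), (20.37998390197754, 19.948291778564453), 58.494380950927734)
pos [ 607.7 -267.   230.8] tilt [0.0002 0.    ] yaw_y 1.4323 gap 59.9 F [ 0.5 -1.2  0.6] t 13.25 j6 -0.28
tool shift [ 71.   -1.9 130.8] x [-0.99   0.138 -0.   ] y [0.138 0.99  0.   ]
dr z 0.0003
```

```bash
python3 -m inch '[{"offset":[35,-1,20],"dr":[0,0,0],"jaw":60},{"offset":[35,-1,30],"dr":[0,0,0],"jaw":60},{"offset":[0,0,30],"dr":[0,0,0],"jaw":60},{"offset":[0,0,40],"dr":[0,0,0],"jaw":60},{"offset":[0,0,30],"dr":[0,0,0],"jaw":60},{"offset":[0,0,20],"dr":[0,0,0],"jaw":60},{"offset":[0,0,20],"dr":[0,0,0],"jaw":60},{"offset":[0,0,15],"dr":[0,0,0],"jaw":60},{"offset":[0,0,7.8],"dr":[0,0,0],"jaw":60},{"offset":[0,0,0],"dr":[0,0,0],"jaw":60},{"offset":[0,0,0],"dr":[0,0,0],"jaw":35},{"offset":[0,0,0],"dr":[0,0,0],"jaw":35},{"offset":[0,0,0],"dr":[0,0,0],"jaw":35},{"offset":[0,0,0],"dr":[0,0,0],"jaw":35},{"offset":[0,0,0],"dr":[0,0,0],"jaw":35},{"offset":[0,0,0],"dr":[0,0,0],"jaw":35}]' 40
python3 - <<'E'
from h import *
plan([544,198.7,160],1.431)
E
```

```text
clock: 14.58
eef_pos: [542.4, -261.1, 22.0]
tcp_rot: [0.219, 3.132, -0.001]
ft_force: [0.6, 0.2, 6.1]
finger_gap: 39.8
pos [ 542.4 -261.1   22. ] tilt [ 0.0022 -0.0009] yaw_y 1.431 gap 39.8 F [0.6 0.2 6.1] t 14.5833 j6 -0.31
tool shift [  62.1  455.5 -138.4] x [-0.99   0.139 -0.002] y [ 0.139  0.99  -0.001]
dr z -0.0
```

```bash
python3 -m inch '[{"offset":[0,0,-10],"dr":[0,0,0],"jaw":35},{"offset":[0,0,-25],"dr":[0,0,0],"jaw":35},{"offset":[0,0,-35],"dr":[0,0,0],"jaw":35},{"offset":[0,0,-35],"dr":[0,0,0],"jaw":35},{"offset":[2,17.4,-20],"dr":[0,0,0],"jaw":35},{"offset":[4.6,35,-5],"dr":[0,0,0],"jaw":35},{"offset":[4.6,35,0],"dr":[0,0,0],"jaw":35},{"offset":[4.6,35,0],"dr":[0,0,0],"jaw":35},{"offset":[4.6,35,0],"dr":[0,0,0],"jaw":35},{"offset":[4.6,35,0],"dr":[0,0,0],"jaw":35},{"offset":[4.6,35,0],"dr":[0,0,0],"jaw":35},{"offset":[4.6,35,0],"dr":[0,0,0],"jaw":35},{"offset":[4.6,35,0],"dr":[0,0,0],"jaw":35},{"offset":[4.6,35,0],"dr":[0,0,0],"jaw":35},{"offset":[4.6,35,0],"dr":[0,0,0],"jaw":35},{"offset":[4.6,35,0],"dr":[0,0,0],"jaw":35},{"offset":[4.6,35,0],"dr":[0,0,0],"jaw":35},{"offset":[1.9,18,0],"dr":[0,0,0],"jaw":35},{"offset":[0,0,0],"dr":[0,0,0],"jaw":35},{"offset":[0,0,0],"dr":[0,0,0],"jaw":35}]'
python3 -m inch '[{"offset":[0,0,25],"dr":[0,0,0],"jaw":35},{"offset":[0,0,20],"dr":[0,0,0],"jaw":35},{"offset":[0,0,0],"dr":[0,0,0],"jaw":35},{"offset":[0,0,0],"dr":[0,0,0],"jaw":35},{"offset":[0,0,0],"dr":[0,0,0],"jaw":35}]'
python3 - <<'E'
from h import *
f=grab("wrist"); plan([547,198.2,80],1.431)
cv2.imwrite("pics/w10.png",cv2.resize(f["color"][140:380,160:480,::-1],None,fx=2.5,fy=2.5,interpolation=2))
E
```

```text
clock: 16.25
eef_pos: [545.9, 199.3, 150.9]
tcp_rot: [-0.216, -3.134, 0.001]
ft_force: [0.7, -0.0, -0.8]
finger_gap: 39.9
clock: 16.67
eef_pos: [546.7, 197.7, 106.7]
tcp_rot: [0.221, 3.133, 0.0]
ft_force: [0.5, -0.5, 0.9]
finger_gap: 40.3
pos [547.2 198.  107.1] tilt [0.0017 0.0004] yaw_y 1.43 gap 40.3 F [ 0.4  0.1 -0.1] t 16.7167 j6 0.49
tool shift [ 0.2  0.1 27.1] x [-0.99   0.14  -0.002] y [0.14  0.99  0.001]
dr z -0.001
```

View pics/w10.png

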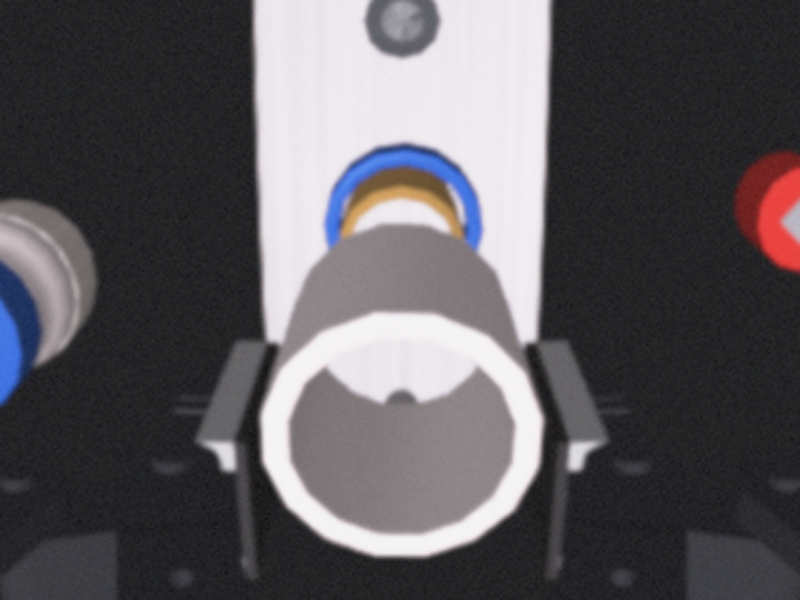

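```bash
python3 - <<'E'
from h import *
f=grab("wrist"); z=get_obs()["eef_pos"][2]; plan([547,198,80])
g=lambda x,y,h:onz(f,[(160+x/2.5,140+y/2.5)],h)[0].round(1)
print("nut(+55 -> shaft +54.5,-7.7)",g(402,20,69),"flat top edge +12.4",g(402,198,42),"ring top-face outer edge +20.3 z24",g(403,151,24),"L/R ring",g(326,220,24),g(482,220,24))
for d in(-20,-18,-16): print(d,"low outer +20.3",g(401,224,z+d),"bore low bottom -16.1",g(401,404,z+d),"top centre",g(402,434,z+d+45),"T +20.3",g(402,312,z+d+45),"B -20.3",g(402,557,z+d+45),"L",g(262,425,z+d+45),"R",g(543,425,z+d+45))
E
```

```text
pos [547.3 198.3 107.3] tilt [0.0021 0.0006] yaw_y 1.4302 gap 40.1 F [0.5 0.7 0. ] t 16.7667 j6 0.49
tool shift [ 0.4 -0.4 27.3] x [-0.99   0.14  -0.002] y [0.14  0.99  0.001]
nut(+55 -> shaft +54.5,-7.7) [489.7 206.7  69. ] flat top edge +12.4 [531.8 200.8  42. ] ring top-face outer edge +20.3 z24 [524.6 202.1  24. ] L/R ring [539.4 180.4  24. ] [544.9 219.4  24. ]
-20 low outer +20.3 [525.1 201.4  87.3] bore low bottom -16.1 [561.3 196.3  87.3] top centre [543.3 198.9 132.3] T +20.3 [524.6 201.5 132.3] B -20.3 [565.1 195.8 132.3] L [539.2 179.2 132.3] R [544.9 219.1 132.3]
-18 low outer +20.3 [524.5 201.5  89.3] bore low bottom -16.1 [560.3 196.4  89.3] top centre [542.2 199.1 134.3] T +20.3 [523.8 201.7 134.3] B -20.3 [563.6 196.  134.3] L [538.2 179.7 134.3] R [543.8 218.9 134.3]
-16 low outer +20.3 [524.  201.6  91.3] bore low bottom -16.1 [559.2 196.6  91.3] top centre [541.1 199.2 136.3] T +20.3 [523.1 201.8 136.3] B -20.3 [562.2 196.2 136.3] L [537.2 180.1 136.3] R [542.7 218.8 136.3]
```

```bash
python3 -m inch '[{"offset":[0,0.2,15],"dr":[0,0,0],"jaw":35},{"offset":[0,0,15],"dr":[0,0,0],"jaw":35},{"offset":[0,0,10],"dr":[0,0,0],"jaw":35},{"offset":[0,0,5],"dr":[0,0,0],"jaw":35},{"offset":[0,0,0],"dr":[0,0,0],"jaw":35},{"offset":[0,0,2],"dr":[0,0,0],"jaw":35},{"offset":[0,0,2],"dr":[0,0,0],"jaw":35},{"offset":[0,0,2],"dr":[0,0,0],"jaw":35},{"offset":[0,0,2],"dr":[0,0,0],"jaw":35},{"offset":[0,0,0],"dr":[0,0,0],"jaw":35},{"offset":[0,0,0],"dr":[0,0,0],"jaw":35}]'
python3 - <<'E'
from h import *
plan([547,198,42])
E
```

```text
clock: 17.68
eef_pos: [546.3, 198.7, 52.7]
tcp_rot: [-0.219, -3.134, 0.0]
ft_force: [-0.1, 0.2, -1.2]
finger_gap: 40.1
pos [546.3 198.7  52.7] tilt [-0.     -0.0001] yaw_y 1.431 gap 40.1 F [-0.1  0.2 -1.2] t 17.6833 j6 0.49
tool shift [-0.8 -0.6 10.7] x [-0.99   0.139  0.   ] y [ 0.139  0.99  -0.   ]
```

Underside about 35 mm, no force: it is on the shaft. Lowering to the ring.

```bash
python3 -m inch '[{"offset":[0,0,3],"dr":[0,0,0],"jaw":35},{"offset":[0,0,2],"dr":[0,0,0],"jaw":35},{"offset":[0,0,2],"dr":[0,0,0],"jaw":35},{"offset":[0,0,2],"dr":[0,0,0],"jaw":35},{"offset":[0,0,1],"dr":[0,0,0],"jaw":35},{"offset":[0,0,1],"dr":[0,0,0],"jaw":35},{"offset":[0,0,0],"dr":[0,0,0],"jaw":35},{"offset":[0,0,0],"dr":[0,0,0],"jaw":35}]'
```

```text
clock: 18.35
eef_pos: [546.1, 198.6, 42.0]
tcp_rot: [-0.219, -3.134, 0.0]
ft_force: [-2.1, -2.2, 4.4]
finger_gap: 39.9
```

```bash
python3 -m inch '[{"offset":[0,0,0.7],"dr":[0,0,0],"jaw":35},{"offset":[0,0,0],"dr":[0,0,0],"jaw":42},{"offset":[0,0,0],"dr":[0,0,0],"jaw":50},{"offset":[0,0,0],"dr":[0,0,0],"jaw":58},{"offset":[0,0,0],"dr":[0,0,0],"jaw":58},{"offset":[0,0,-10],"dr":[0,0,0],"jaw":58},{"offset":[0,0,-30],"dr":[0,0,0],"jaw":58},{"offset":[0,0,-38],"dr":[0,0,0],"jaw":58},{"offset":[0,0,-38],"dr":[0,0,0],"jaw":58},{"offset":[0,0,-20],"dr":[0,0,0],"jaw":58},{"offset":[0,0,0],"dr":[0,0,0],"jaw":58},{"offset":[0,0,0],"dr":[0,0,0],"jaw":58}]'
python3 - <<'E'
from h import *
f=grab("wrist"); cv2.imwrite("pics/w11.png",f["color"][...,::-1]); plan([587,-192,230])
g=cv2.cvtColor(f["color"],cv2.COLOR_RGB2HSV)
r=silhouettes("wrist","white_sleeve")
for x in r[:2]:
    c=max(cv2.findContours(x["region"].astype(np.uint8),0,1)[0],key=cv2.contourArea); e=cv2.fitEllipse(c); print(x["confidence"],e,[onz(f,[e[0]],z)[0].round(1).tolist() for z in (46.5,69)])
for n in ["white_sleeve","height_ring"]: print(landmark_of("wrist",n)[:1])
E
python3 -m inch '[{"offset":[-4,-17,-10],"dr":[0,0,0],"jaw":50},{"offset":[-9,-35,-10],"dr":[0,0,0],"jaw":50},{"offset":[-9,-35,-10],"dr":[0,0,0],"jaw":50},{"offset":[-9,-35,-10],"dr":[0,0,0],"jaw":50},{"offset":[-9,-35,-10],"dr":[0,0,0],"jaw":50},{"offset":[-9,-35,-3],"dr":[0,0,0],"jaw":50},{"offset":[-9,-35,0],"dr":[0,0,0],"jaw":50},{"offset":[-9,-35,0],"dr":[0,0,0],"jaw":50},{"offset":[-9,-35,0],"dr":[0,0,0],"jaw":50},{"offset":[-9,-35,0],"dr":[0,0,0],"jaw":50},{"offset":[-9,-35,0],"dr":[0,0,0],"jaw":50},{"offset":[-1,-14,0],"dr":[0,0,0],"jaw":50},{"offset":[0,0,0],"dr":[0,0,0],"jaw":50},{"offset":[0,0,0],"dr":[0,0,0],"jaw":50},{"offset":[0,0,0],"dr":[0,0,0],"jaw":50},{"offset":[0,0,0],"dr":[0,0,0],"jaw":50}]'
python3 - <<'E'
from h import *
f=grab("wrist"); f=grab("wrist"); cv2.imwrite("pics/w12.png",f["color"][...,::-1])
x=silhouettes("wrist","specimen")[0]; c=max(cv2.findContours(x["region"].astype(np.uint8),0,1)[0],key=cv2.contourArea)[:,0]
X=onz(f,c.astype(float),54)[:,:2]; print("sil",x["confidence"],cv2.minAreaRect(X.astype(np.float32)))
g=cv2.cvtColor(f["color"],cv2.COLOR_RGB2HSV); u,v=c.mean(0).astype(int); m=np.zeros(g.shape[:2],np.uint8); m[v-25:v+25,u-25:u+25]=(g[v-25:v+25,u-25:u+25,1]<50)&(g[v-25:v+25,u-25:u+25,2]>100)
c=max(cv2.findContours(m,0,1)[0],key=cv2.contourArea)[:,0]; X=onz(f,c.astype(float),54)[:,:2]; print("col",cv2.minAreaRect(X.astype(np.float32)),u,v)
plan([519,-182,34],1.6)
E
```

```text
clock: 19.35
eef_pos: [547.5, 199.2, 179.1]
tcp_rot: [0.219, 3.13, 0.003]
ft_force: [-0.5, -0.4, -0.9]
finger_gap: 58.0
pos [546.3 198.8 177.3] tilt [0.0007 0.0003] yaw_y 1.431 gap 57.9 F [-0.5 -0.1 -1.4] t 19.4 j6 0.49
tool shift [ -94.8 -381.3  -52.8] x [-0.99   0.139 -0.001] y [0.139 0.99  0.   ]
0.65 ((318.90557861328125, 213.3414764404297), (55.33998489379883, 63.622798919677734), 177.44032287597656) [[544.8, 199.0, 46.5], [539.4, 199.8, 69.0]]
[{'centre': [545.1, 200.2, 22.4], 'confidence': 0.95}]
[]
clock: 20.88
eef_pos: [587.1, -190.3, 229.6]
tcp_rot: [-0.217, -3.133, -0.001]
ft_force: [-0.1, 0.3, 0.3]
finger_gap: 50.3
sil 0.58 ((520.8011474609375, -181.4296112060547), (14.55345630645752, 13.816927909851074), 58.545982360839844)
col ((521.1205444335938, -181.88157653808594), (14.988540649414062, 15.048303604125977), 58.52717590332031) 319 128
pos [ 587.4 -190.6  230.1] tilt [0.     0.0001] yaw_y 1.4327 gap 50.1 F [-0.8  0.6  0.2] t 21.0333 j6 -0.18
tool shift [ 68.9  -1.  196.1] x [-0.99   0.138  0.   ] y [0.138 0.99  0.   ]
dr z -0.1673
```

```bash
python3 -m inch '[{"offset":[0,0,20],"dr":[0,0,0.103],"jaw":45},{"offset":[0,0,20],"dr":[0,0,0.103],"jaw":45},{"offset":[0,0,20],"dr":[0,0,0.103],"jaw":45},{"offset":[0,0,20],"dr":[0,0,0.102],"jaw":45},{"offset":[31,-13.7,0],"dr":[0,0,0],"jaw":45},{"offset":[30.8,-13.7,0],"dr":[0,0,0],"jaw":45},{"offset":[0,0,20],"dr":[0,0,0],"jaw":45},{"offset":[0,0,15],"dr":[0,0,0],"jaw":45},{"offset":[0,0,5],"dr":[0,0,0],"jaw":45},{"offset":[0,0,0],"dr":[0,0,0],"jaw":45},{"offset":[0,0,0],"dr":[0,0,0],"jaw":45},{"offset":[0,0,0],"dr":[0,0,0],"jaw":45}]'
python3 - <<'E'
from h import *
plan([520.4,-181.7,34.5],1.0215)
f=grab("wrist"); cv2.imwrite("pics/w13.png",f["color"][...,::-1])
x=silhouettes("wrist","specimen")[0]; c=max(cv2.findContours(x["region"].astype(np.uint8),0,1)[0],key=cv2.contourArea)[:,0]; print(x["confidence"],c.min(0),c.max(0))
p=proj(f,[[520.9,-181.7,54]])[0]; print(p, proj(f,[[520.9,-181.7,4]]))
E
```

```text
clock: 22.03
eef_pos: [521.3, -182.8, 110.9]
tcp_rot: [0.853, 3.022, -0.0]
ft_force: [-1.0, -0.1, -0.2]
finger_gap: 44.8
pos [ 521.3 -182.8  110.9] tilt [ 0.0014 -0.0005] yaw_y 1.0205 gap 44.8 F [-1.  -0.1 -0.2] t 22.0333 j6 0.21
tool shift [ 1.5  0.5 76.4] x [-0.852  0.523 -0.001] y [0.523 0.852 0.   ]
dr z -0.001
0.67 [309 216] [333 259]
[320.71698308 248.18227466] [[320.57765423 224.94054799]]
```

```bash
python3 -m inch '[{"offset":[1,0.4,25],"dr":[0,0,0],"jaw":45},{"offset":[0,0,25],"dr":[0,0,0],"jaw":45},{"offset":[0,0,15],"dr":[0,0,0],"jaw":45},{"offset":[0,0,8],"dr":[0,0,0],"jaw":45},{"offset":[0,0,3],"dr":[0,0,0],"jaw":30},{"offset":[0,0,0],"dr":[0,0,0],"jaw":20},{"offset":[0,0,0],"dr":[0,0,0],"jaw":8},{"offset":[0,0,0],"dr":[0,0,0],"jaw":8},{"offset":[0,0,0],"dr":[0,0,0],"jaw":8},{"offset":[0,0,0],"dr":[0,0,0],"jaw":8},{"offset":[0,0,0],"dr":[0,0,0],"jaw":8}]' 40
python3 - <<'E'
from h import *
plan([544,199,180],1.0215)
f=grab("wrist"); cv2.imwrite("pics/w14.png",f["color"][...,::-1])
x=silhouettes("wrist","specimen"); 
for r in x[:1]:
    c=max(cv2.findContours(r["region"].astype(np.uint8),0,1)[0],key=cv2.contourArea)[:,0]; print(r["confidence"],c.min(0),c.max(0))
E
```

```text
clock: 23.05
eef_pos: [520.3, -182.2, 34.8]
tcp_rot: [0.854, 3.022, -0.0]
ft_force: [0.4, -0.6, 3.0]
finger_gap: 13.2
pos [ 520.3 -182.2   34.8] tilt [ 0.0013 -0.0005] yaw_y 1.02 gap 13.2 F [ 0.4 -0.6  3. ] t 23.05 j6 0.21
tool shift [ 179.1  337.2 -145.4] x [-0.852  0.523 -0.001] y [0.523 0.852 0.   ]
dr z -0.0015
0.55 [303 257] [337 333]
```

```bash
python3 -m inch '[{"offset":[0,0,-10],"dr":[0,0,0],"jaw":8},{"offset":[0,0,-25],"dr":[0,0,0],"jaw":8},{"offset":[0,0,-35],"dr":[0,0,0],"jaw":8},{"offset":[0,0,-38],"dr":[0,0,0],"jaw":8},{"offset":[0,0,-27],"dr":[0,0,0],"jaw":8},{"offset":[8.4,15.9,-10],"dr":[0,0,0],"jaw":8},{"offset":[16.3,30.6,0],"dr":[0,0,0],"jaw":8},{"offset":[16.3,30.6,0],"dr":[0,0,0],"jaw":8},{"offset":[16.3,30.6,0],"dr":[0,0,0],"jaw":8},{"offset":[16.3,30.6,0],"dr":[0,0,0],"jaw":8},{"offset":[16.3,30.6,0],"dr":[0,0,0],"jaw":8},{"offset":[16.3,30.6,0],"dr":[0,0,0],"jaw":8},{"offset":[16.3,30.6,0],"dr":[0,0,0],"jaw":8},{"offset":[16.3,30.6,0],"dr":[0,0,0],"jaw":8},{"offset":[16.3,30.6,0],"dr":[0,0,0],"jaw":8},{"offset":[16.3,30.6,0],"dr":[0,0,0],"jaw":8},{"offset":[8,15,0],"dr":[0,0,0],"jaw":8},{"offset":[0,0,0],"dr":[0,0,0],"jaw":8},{"offset":[0,0,0],"dr":[0,0,0],"jaw":8}]'
python3 -m inch '[{"offset":[0,0,25],"dr":[0,0,0],"jaw":8},{"offset":[0,0,20],"dr":[0,0,0],"jaw":8},{"offset":[0,0,0],"dr":[0,0,0],"jaw":8},{"offset":[0,0,0],"dr":[0,0,0],"jaw":8},{"offset":[0,0,0],"dr":[0,0,0],"jaw":8}]'
python3 - <<'E'
from h import *
f=grab("wrist"); plan([543.7,198.9,73.5],1.0215)
cv2.imwrite("pics/w15.png",cv2.resize(f["color"][140:380,160:480,::-1],None,fx=2.5,fy=2.5,interpolation=2))
E
```

```text
clock: 24.73
eef_pos: [542.6, 199.8, 179.1]
tcp_rot: [-0.851, -3.024, 0.001]
ft_force: [-0.6, -0.7, -0.7]
finger_gap: 12.9
clock: 25.15
eef_pos: [543.5, 198.3, 135.1]
tcp_rot: [0.856, 3.022, 0.0]
ft_force: [0.3, 0.2, -0.5]
finger_gap: 13.3
pos [544.  198.6 135.5] tilt [0.0017 0.0005] yaw_y 1.019 gap 13.3 F [ 0.1  0.5 -0.8] t 25.2 j6 0.9
tool shift [ 0.4  0.  62. ] x [-0.852  0.524 -0.001] y [0.524 0.852 0.001]
dr z -0.0025
```

View pics/w15.png

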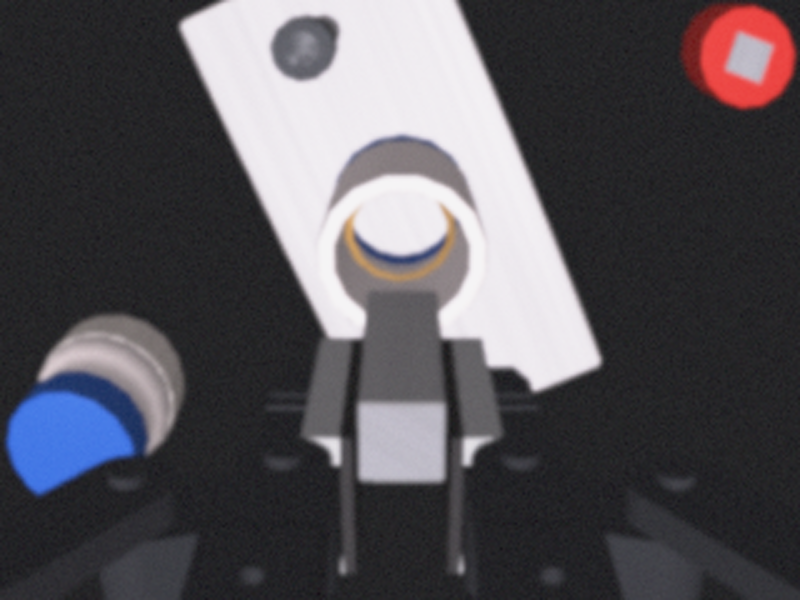

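```bash
python3 - <<'E'
from h import *
f=grab("wrist"); z=get_obs()["eef_pos"][2]; R=Ro.from_rotvec(get_obs()["tcp_rot"]).as_matrix()
g=lambda x,y,h:onz(f,[(160+x/2.5,140+y/2.5)],h)[0]@R[:,:2]
print("tool-xy: TCP",get_obs()["eef_pos"]@R[:,:2])
print("spec top c",g(402,442,z+19.2),"bottom edge -7",g(403.5,292,z-30.8)-[7,0])
print("sleeve top edge -20.5",g(402,174,69)-[20.5,0],"L/R",g(318,250,69),g(487,250,69), "shaft rim bottom +15",g(402,280,39.5)+[15,0],"ring low top -20.5",g(402,136,24)-[20.5,0])
plan([543.7,198.9,73.5])
E
```

```text
tool-xy: TCP [-359.38630207  454.73477464]
spec top c [-359.92469097  455.12566823] bottom edge -7 [-360.99740368  455.49124215]
sleeve top edge -20.5 [-358.65688755  455.24304131] L/R [-356.53283392  435.3790148 ] [-356.56768481  475.36066965] shaft rim bottom +15 [-359.40141888  455.28973766] ring low top -20.5 [-358.05790416  455.30851437]
pos [544.1 198.8 135.6] tilt [0.0021 0.0007] yaw_y 1.0192 gap 13.2 F [ 0.5 -0.2 -0.9] t 25.25 j6 0.9
tool shift [ 0.5 -0.3 62.1] x [-0.852  0.524 -0.001] y [0.524 0.852 0.002]
```

```bash
python3 -m inch '[{"offset":[1.2,0,15],"dr":[0,0,0],"jaw":8},{"offset":[0,0,15],"dr":[0,0,0],"jaw":8},{"offset":[0,0,10],"dr":[0,0,0],"jaw":8},{"offset":[0,0,8],"dr":[0,0,0],"jaw":8},{"offset":[0,0,5],"dr":[0,0,0],"jaw":8},{"offset":[0,0,3],"dr":[0,0,0],"jaw":8},{"offset":[0,0,2],"dr":[0,0,0],"jaw":8},{"offset":[0,0,1.5],"dr":[0,0,0],"jaw":8},{"offset":[0,0,0],"dr":[0,0,0],"jaw":8},{"offset":[0,0,0],"dr":[0,0,0],"jaw":8}]'
```

```text
clock: 26.08
eef_pos: [542.3, 199.8, 74.8]
tcp_rot: [0.854, 3.023, 0.001]
ft_force: [0.2, 0.4, -0.3]
finger_gap: 12.4
```

```bash
python3 -m inch '[{"offset":[0,0,1],"dr":[0,0,0],"jaw":8},{"offset":[0,0,0.7],"dr":[0,0,0],"jaw":8},{"offset":[0,0,0.5],"dr":[0,0,0],"jaw":8},{"offset":[0,0,0],"dr":[0,0,0],"jaw":8},{"offset":[0,0,0],"dr":[0,0,0],"jaw":8}]'
```

```text
clock: 26.5
eef_pos: [542.3, 199.7, 72.8]
tcp_rot: [0.854, 3.023, 0.001]
ft_force: [-1.3, -0.4, 4.2]
finger_gap: 12.7
```

```bash
python3 -m inch '[{"offset":[0,0,0.2],"dr":[0,0,0],"jaw":12},{"offset":[0,0,0],"dr":[0,0,0],"jaw":15},{"offset":[0,0,0],"dr":[0,0,0],"jaw":19},{"offset":[0,0,0],"dr":[0,0,0],"jaw":25},{"offset":[0,0,0],"dr":[0,0,0],"jaw":32},{"offset":[0,0,0],"dr":[0,0,0],"jaw":32},{"offset":[0,0,-5],"dr":[0,0,0],"jaw":32},{"offset":[0,0,-20],"dr":[0,0,0],"jaw":32},{"offset":[0,0,-35],"dr":[0,0,0],"jaw":32},{"offset":[0,0,-35],"dr":[0,0,0],"jaw":32},{"offset":[0,0,-15],"dr":[0,0,0],"jaw":32},{"offset":[0,0,0],"dr":[0,0,0],"jaw":32},{"offset":[0,0,0],"dr":[0,0,0],"jaw":32}]'
python3 - <<'E'
from h import *
for cam in ["wrist","scene","side"]:
    f=grab(cam); cv2.imwrite(f"pics/end_{cam}.png",f["color"][...,::-1])
    for n in ["specimen","white_sleeve","height_ring","black_sleeve","resin_bottle","hardener_jar","finished_mount"]:
        print(cam,n,[(np.round(x["centre"],1).tolist(),round(x["confidence"],2)) for x in landmark_of(cam,n)[:2]])
    r=silhouettes(cam,"specimen")[:1]
    for x in r:
        c=max(cv2.findContours(x["region"].astype(np.uint8),0,1)[0],key=cv2.contourArea)[:,0]; print("spec sil",c.min(0),c.max(0),"expect axis",proj(f,[[544,199,42],[544,199,92]]).round(1).tolist())
plan([544,199,180])
E
```

```text
clock: 27.58
eef_pos: [542.9, 200.0, 183.4]
tcp_rot: [0.854, 3.021, 0.002]
ft_force: [0.4, -0.5, -0.7]
finger_gap: 31.9
wrist specimen [([543.3, 201.7, 43.4], 0.72)]
wrist white_sleeve [([540.1, 200.5, 24.0], 0.89)]
wrist height_ring []
wrist black_sleeve []
wrist resin_bottle []
wrist hardener_jar [([544.4, 89.6, -0.2], 0.57)]
wrist finished_mount [([559.1, 308.3, -0.3], 0.74)]
spec sil [308 206] [330 243] expect axis [[318.9, 216.2], [318.8, 234.5]]
scene specimen [([542.4, 200.4, 41.7], 0.47)]
scene white_sleeve [([543.4, 197.1, 21.0], 0.9)]
scene height_ring [([544.8, 200.1, 10.3], 0.5)]
scene black_sleeve [([620.1, -233.6, 3.8], 0.95)]
scene resin_bottle [([655.5, -2.1, 0.1], 0.86)]
scene hardener_jar [([544.1, 85.5, 3.9], 0.91)]
scene finished_mount [([542.1, 199.2, 42.4], 0.17)]
spec sil [432 147] [442 161] expect axis [[432.8, 163.4], [438.2, 149.0]]
side specimen []
side white_sleeve [([542.4, 202.6, 25.4], 0.8), ([554.4, 314.9, -1.0], 0.59)]
side height_ring [([548.0, 203.0, 11.3], 0.55)]
side black_sleeve []
side resin_bottle [([655.2, 3.0, -0.6], 0.6)]
side hardener_jar [([549.7, 81.8, -1.5], 0.6), ([540.6, 200.3, 25.7], 0.59)]
side finished_mount [([556.0, 310.9, 0.8], 0.58), ([389.3, -532.7, 2.3], 0.53)]
pos [542.  199.7 182.1] tilt [ 0. -0.] yaw_y 1.02 gap 32.0 F [ 1.1  0.4 -0.1] t 28.9333 j6 0.9
tool shift [-2.   0.5  2.1] x [-0.852  0.523 -0.   ] y [ 0.523  0.852 -0.   ]
```

```bash
python3 -c "
from plant import *
print(ticket.hand_in())"
```

```text
the job is handed in; nothing more can be done
None
```

I placed the blue ring, then the white sleeve, then the steel specimen on the brass shaft, and handed the job in at about 29 s of the 72 s. No verdict was reported.

- **Lowering:** each part was held in the fingers until the wrist felt contact, then released. The force was 2.7 N for the ring, 4.4 N for the sleeve and 4.2 N for the specimen. The tool height at contact matched each seat: 12, 24 and 42 mm above the underside of the stand.
- **Final position:** the networks put the specimen's base at z 41.7–43.4 mm and the sleeve's at 21.0–25.4 mm. The specimen's horizontal position was within about 3 mm of my shaft estimate. The specimen's outline agreed with it standing upright.
- **Weaker checks:**
  - Single sleeve and ring readings were up to about 6 mm off the shaft centre, which I put down to network error, since only 1.25 mm of play is possible round the shaft.
  - The ring was missed in the last wrist picture, and the specimen in the last side picture.
  - The final pictures were checked only by the networks, because all 12 picture views were used.
- **Bystanders:** the bottle, the jar, the red mount and the black sleeve read within about 6 mm of where they started. At the end the arm was about 110 mm above its release height, touching nothing.

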